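Fetch the toothpick glass from behind the spice jars

TASK

The glass of toothpicks stands behind the two tall spice jars on the little wooden stand. First set both jars aside on the grey mat, and only then fetch the glass and stand it in the middle of the round cork coaster; after that put each jar back on the stand exactly where it stood before. Keep all three upright and leave the tin and the bottle alone.

Things in the scene. Friction and masses are not known exactly. Their poses are not given: they have to be found in the camera images.
- jar_red: Spice jar with a red cap, round, 58 mm across and 159 mm tall (body up to 130 mm, cap of the same width above it), 0.16 kg. Origin: centre of its underside; z up along the jar. At the start it stands on one of the two front places of the stand, left or right by chance.
- jar_green: Spice jar with a green cap, round, 60 mm across and 145 mm tall (body up to 115 mm, cap of the same width above it), 0.2 kg. Origin: centre of its underside; z up along the jar. At the start it stands on the other front place of the stand.
- glass: Small straight glass holding wooden toothpicks, 41 mm across; the glass is 55 mm tall, the picks (fixed in it) stand up to 79 mm. 0.06 kg. Grasp the glass itself, below 55 mm. Origin: centre of its underside; z up. At the start it stands on the rear place of the stand.
- stand: Fixed wooden stand: flat board 160 mm (x, depth) by 170 mm (y, width), top 12 mm above the worktop. Origin: centre of its underside; x points to its back, y left. Dark inlaid round places: two in front at x -34, y +-44 mm, one behind at x 36, y 0. A thin brass rail, top at 37 mm, runs along the back (x 73) and forward along both sides (y +-77) to x 12 mm; open in front.
- side_mat: Flat grey mat, fixed, 165 mm (its x) by 95 mm (its y), top 4 mm above the worktop: the place to set things aside. Origin: centre of its underside; both jars fit one behind the other along its x.
- coaster: Round cork coaster, fixed, 96 mm across, top 6 mm above the worktop. Origin: centre of its underside. It and the grey mat lie side by side in front of the stand and to its right, either way round.
- tin: Bystander: closed food tin, round, 76 mm across, 58 mm tall. Origin: centre of its underside. Stands behind the work on the right.
- bottle: Bystander: bottle with a blue cap, 70 mm across, 196 mm tall. Origin: centre of its underside. Stands behind the stand.
Things that resemble listed ones, but are neither listed nor needed, are in the scene too. What is meant by the glass is not turquoise, and is the smaller of those in its own colour.

How it is judged (in metres and radians):
On the way, in this order (a step that is already met when the one before it is completed fails the run):
1. both spice jars stand upright and released on the grey mat (x of jar_red in the frame of side_mat between -0.08 and 0.08 m and y of jar_red in the frame of side_mat between -0.045 and 0.045 m and z of each of jar_red, jar_green in the frame of side_mat below 0.012 m and x of jar_green in the frame of side_mat between -0.08 and 0.08 m and y of jar_green in the frame of side_mat between -0.045 and 0.045 m and linear speed of each of jar_red, jar_green below 0.02 m/s and angle between each of jar_red, jar_green's own z axis and vertical below 0.12 rad and contact force between the fingers and jar_red below 0.1 N and contact force between the fingers and jar_green below 0.1 N), for 0.2 s.
2. the toothpick glass stands upright and released in the middle of the cork coaster, while both jars are still on the mat (horizontal distance between glass and coaster below 0.015 m and z of glass in the frame of coaster below 0.012 m and linear speed of glass below 0.02 m/s and angle between glass's own z axis and vertical below 0.12 rad and contact force between the fingers and glass below 0.1 N and x of jar_red in the frame of side_mat between -0.08 and 0.08 m and y of jar_red in the frame of side_mat between -0.045 and 0.045 m and z of each of jar_red, jar_green in the frame of side_mat below 0.012 m and x of jar_green in the frame of side_mat between -0.08 and 0.08 m and y of jar_green in the frame of side_mat between -0.045 and 0.045 m), for 0.2 s.
At the end, for the whole second after the job is handed in: The toothpick glass stands on the cork coaster with its centre within 15 mm of the coaster's centre; each spice jar stands on the stand within 15 mm of where it stood at the start; all three are upright (within 7 degrees), at rest and released (horizontal distance between glass and coaster below 0.015 m and z of glass in the frame of coaster below 0.012 m and linear speed of each of glass, jar_red, jar_green below 0.02 m/s and angle between each of glass, jar_red, jar_green's own z axis and vertical below 0.12 rad and contact force between the fingers and glass below 0.1 N and distance of each of jar_red, jar_green from where it was at the start of the episode below 0.015 m and contact force between the fingers and jar_red below 0.1 N and contact force between the fingers and jar_green below 0.1 N); the robot touches nothing.
It fails at once if the glass is taken from its place (more than 40 mm) before both jars are on the mat (distance of glass from where it was at the start of the episode above 0.04 m and horizontal distance between glass and coaster above 0.05 m and not (x of jar_red in the frame of side_mat between -0.08 and 0.08 m and y of jar_red in the frame of side_mat between -0.045 and 0.045 m and z of each of jar_red, jar_green in the frame of side_mat below 0.012 m and x of jar_green in the frame of side_mat between -0.08 and 0.08 m and y of jar_green in the frame of side_mat between -0.045 and 0.045 m)).
It fails at once if a jar or the glass is tipped over (beyond 34 degrees) (angle between any of jar_red, jar_green, glass's own z axis and vertical above 0.6 rad).
It fails at once if the tin or the bottle is moved more than 20 mm (distance of any of tin, bottle from where it was at the start of the episode above 0.02 m).
It also fails if it takes over 115 s, if anything falls off the work surface, if the arm or the gripper's body presses on something with over 40 N, if the wrist force passes 120 N, or if a joint passes its speed limit or range.

ROBOT

A 6-joint arm with a two-finger parallel gripper is mounted at the origin on a cart in front of the work surface, level with it; the furniture and walls round the work are solid. World frame = base frame: x ahead of the robot, y to its left, z up, the work surface at z = 0. Lengths are in m, angles in degrees, forces in N, time in s.
With the tool pointing down it reaches from about 0.375 to 0.9 m from the base axis. Payload 3.1 kg.
Tool frame: the origin (TCP) lies on the centre line of the jaws, within the pads' length; the fingertips stand finger_overhang ahead of it and the grasp point (between the pads) lies 5 mm behind it (finger_overhang is the distance from the TCP to the fingertips, in m); z points along the fingers, y is the line along which they close (so a half turn about z gives the same grasp; the last joint's range is limited). The gripper opens to 87 mm and grips with 3 to 60 N. Pads are 19 mm wide; open, the fingers measure 117 mm over their backs; the gripper's body (75 mm by 190 mm) begins 51 mm behind the grasp point.
Start: joints at [-75.774, 30.224, 82.088, -0, 67.689, -10.227], TCP at [0.259, -0.569, 0.204] pointing down, gripper open.
Joint ranges: [-176.69, 176.69], [-43.24, 126.21], [12.49, 139.97], [-82, 262], [0, 151.66], [-163.58, 163.58]. Speed limits (degrees/s): [159.86, 159.86, 180, 180, 180, 180].

INTERFACE

Orientations are given as a 3x3 rotation matrix whose columns are the frame's x, y, z axes.
In Python, from rig import read_state, capture, calibration, hand_in, finger_overhang gives the robot as it stands.
- The arm moves only by the tool send_rows, never from a script. Its argument "plan" is a list of rows, each a list of 5 numbers: the closure in counts, from 0 (fully open) to 255 (shut), then the shift along the tool's x, y, z in m, then the turn about the tool's z in rad. A call has 1 to 20 rows; each row shifts and turns the commanded pose from where the row before left it, along the tool's axes as they then stand; what a row does not reach is not made up. A row lasts 1/12 s, in which the tool goes at most 41.7 mm and 7.16 degrees, less where a joint would pass 70% of its speed; a pose out of reach is approached as far as the arm can. A call is refused whole if a number of a shift passes 0.0417 or a number of a turn 0.125, either way. A call with a gripper value outside its range is refused whole. The fingers move at their own pace and stop on an object; the grip force is fixed at half the most. Time passes only in rows, so rows that do not move let the fingers close. It gives the time, the measured TCP pose, the force, the opening and the grip force at its end, in the units of the state.
- read_state(): the state, without advancing time (a new reading comes with each control period).
- capture(name): name is "scene" or "side" or "wrist"; returns (picture, depth): 420x560x3 uint8, blue, green, red; 420x560 float32, m along the optical axis (not along the pixel's ray), 0 where there is no reading.
- calibration(name): a dict with "fx", "fy", "cx", "cy" (pixels), "xyz" and "rotation" of the camera in the world. Camera axes: x right, y down, z forward; pixel columns grow to the right and rows downward; lengths in m; the calibration is good to about 2 mm. The wrist camera is an equidistant fisheye: a pixel r from the principal point sees the ray r / f radians off the axis. A picture is of the moment at which its call begins: read the wrist's pose just before it. calibration takes no time and is no camera call; for the wrist camera it gives the pose at the moment of the call.
- hand_in(): hands the job in; it is judged then, once.
The state is a dict: "time_s": time; "joint_positions": joint angles; "qvel": joint speeds; "tau": joint torques, N m; "position": TCP position; "tcp_rot": TCP orientation; "force": force on the tool from outside, world axes, zero at the start; "moment": the same for the moment, N m; "opening": opening from 0.0 (shut) to 1.0 (fully open); "grasp_force": force on a finger pad.
Only numpy, scipy, OpenCV 4.12 (cv2) and the standard library are available. Lean on these libraries where they do the work, as an engineer would, in place of code of your own. Each camera call takes 0.05 s, during which the arm holds its last target. There are 200 camera calls.

## Working session

There is one attempt and no reset: what is moved stays moved. The work goes in short steps, Python scripts to look and compute and a tool call to move; the robot and the scene stay as the last step left them, time stands still between calls to the robot, and variables do not carry over. Pictures are saved under pics/ and viewed, at most 14 in all, crops included, and the job is handed in when it is done.

Besides the shell and the picture viewer there is one more tool, called as a command line: name --pt "numbers of a row" for each row, then --argument value for the rest. send_rows: Moves the arm, as the interface text tells. Its arguments: {"type":"object","properties":{"plan":{"type":"array","items":{"type":"array","items":{"type":"number"}}}},"required":["plan"]}

```bash
mkdir -p pics; ls
python3 - <<'E'
from rig import *
import cv2,numpy as np
s=read_state();print({k:np.round(v,3).tolist() for k,v in s.items()},finger_overhang)
for n in("scene","side"):
    p,d=capture(n);cv2.imwrite(f"pics/{n}0.png",p);np.save(f"pics/{n}0.npy",d)
    c=calibration(n);print(n,{k:np.round(v,3).tolist() for k,v in c.items()})
E
```

```text
pics
{'time_s': 0.0, 'joint_positions': [-75.774, 30.278, 82.157, 0.001, 67.687, -10.224], 'qvel': [-0.029, 0.014, 0.025, 0.05, 0.214, 0.173], 'tau': [-0.001, -44.005, -17.659, 0.063, 0.058, -0.0], 'position': [0.259, -0.568, 0.203], 'tcp_rot': [[0.91, 0.414, -0.001], [0.414, -0.91, 0.002], [0.0, -0.002, -1.0]], 'force': [0.784, 0.128, -0.333], 'moment': [0.03, -0.021, -0.035], 'grasp_force': 0.0, 'opening': 1.0} 0.014
scene {'fx': 408.712, 'fy': 408.712, 'cx': 272.431, 'cy': 210.054, 'xyz': [-0.013, -0.673, 0.496], 'rotation': [[0.574, -0.444, 0.687], [-0.819, -0.309, 0.484], [-0.002, -0.841, -0.542]]}
side {'fx': 408.961, 'fy': 408.961, 'cx': 284.405, 'cy': 210.081, 'xyz': [0.972, -0.33, 0.776], 'rotation': [[0.175, 0.878, -0.445], [0.984, -0.161, 0.069], [-0.011, -0.45, -0.893]]}
```

View pics/scene0.png

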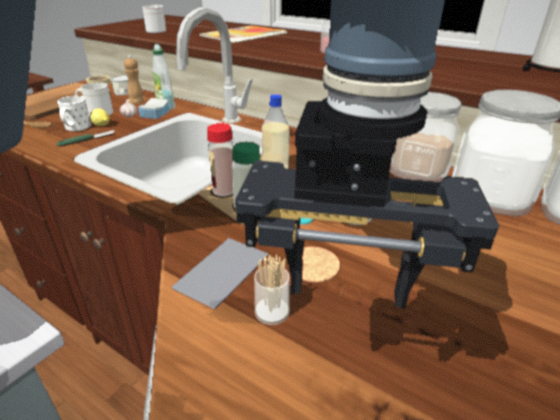

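View pics/side0.png

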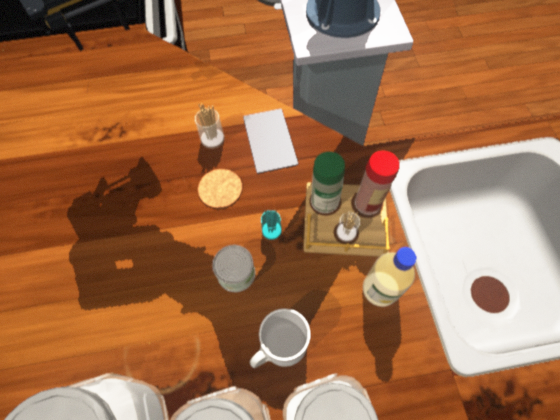

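The side view shows the green jar (327,185) and the red jar (377,182) on the stand's front places. The small clear glass is behind them at (348,228), the mat at (270,140) and the coaster at (220,188). The larger glass at (210,130) and the turquoise one at (271,225) are decoys. The tin is at (234,268) and the bottle at (385,278).

```bash
cat > h.py <<'E'
import cv2,numpy as np
from rig import *
def cast(c,uv,z):
    uv=np.atleast_2d(uv).astype(float);R=np.array(c["rotation"]);o=np.array(c["xyz"])
    r=np.c_[(uv[:,0]-c["cx"])/c["fx"],(uv[:,1]-c["cy"])/c["fy"],np.ones(len(uv))]@R.T
    return o+r*((z-o[2])/r[:,2])[:,None]
def cloud(c,d):
    v,u=np.mgrid[:d.shape[0],:d.shape[1]]
    P=np.dstack([(u-c["cx"])/c["fx"]*d,(v-c["cy"])/c["fy"]*d,d])
    return P@np.array(c["rotation"]).T+np.array(c["xyz"])
def blobs(m,amin=60):
    cs,_=cv2.findContours(m.astype(np.uint8),cv2.RETR_EXTERNAL,cv2.CHAIN_APPROX_NONE)
    return sorted([k[:,0,:] for k in cs if cv2.contourArea(k)>amin],key=lambda k:-cv2.contourArea(k.reshape(-1,1,2)))
def circ(P):
    A=np.c_[2*P[:,:2],np.ones(len(P))];s=np.linalg.lstsq(A,(P[:,:2]**2).sum(1),rcond=None)[0]
    return s[:2],np.sqrt(s[2]+s[0]**2+s[1]**2)
E
python3 - <<'E'
from h import *
p=cv2.imread("pics/side0.png");d=np.load("pics/side0.npy");c=calibration("side")
W=cloud(c,d);z=W[...,2];hsv=cv2.cvtColor(p,cv2.COLOR_BGR2HSV);H,S,V=[hsv[...,i].astype(int) for i in range(3)]
np.set_printoptions(precision=4,suppress=True)
print("table z",np.median(z[280:310,100:200]))
box=lambda u0,u1,v0,v1:(np.add.outer(np.zeros(420),np.arange(560))>=u0)&(np.add.outer(np.zeros(420),np.arange(560))<u1)&(np.add.outer(np.arange(420),np.zeros(560))>=v0)&(np.add.outer(np.arange(420),np.zeros(560))<v1)
for n,b,zt in(("red",(355,405,145,220),.171),("green",(305,350,145,220),.157),("tin",(205,260,235,295),.058),("bottlecap",(390,420,245,275),.196)):
    m=box(*b)&(abs(z-zt)<.012)&(d>0);k=blobs(m,20)
    if k:
        q=k[0];P=cast(c,q,np.median(z[m]));print(n,m.sum(),"z",np.median(z[m]),"circ",circ(P),"minenc",cv2.minEnclosingCircle(P[:,:2].astype(np.float32)))
m=box(235,305,100,180)&(S<60)&(V>90);k=blobs(m)[0];P=cast(c,k,.004);print("mat",cv2.minAreaRect(P[:,:2].astype(np.float32)),np.median(z[m]))
m=box(190,250,163,212)&(H>8)&(H<25)&(V>170);k=blobs(m)[0];P=cast(c,k,.006);print("coaster",circ(P),np.median(z[m]),cv2.minEnclosingCircle(P[:,:2].astype(np.float32)))
m=box(325,370,200,250)&(z>.03)&(d>0);print("glass pts",m.sum(),np.percentile(z[m],[5,50,95]),np.median(W[m],0))
m=box(255,290,200,250)&(z>.02)&(d>0);print("turq pts",m.sum(),np.percentile(z[m],[5,50,98]),np.median(W[m],0))
m=box(190,230,95,150)&(z>.02)&(d>0);print("big pts",m.sum(),np.percentile(z[m],[5,50,98]),np.median(W[m],0))
cv2.imwrite("pics/crop1.png",cv2.resize(p[135:315,190:430],None,fx=3.3,fy=3.3,interpolation=cv2.INTER_CUBIC))
E
```

```text
table z -0.0015439020618024935
red 712 z 0.16890621397112376 circ (array([ 0.614 , -0.0955]), np.float64(0.027990488709361605)) minenc ((0.6143715381622314, -0.09562906622886658), 0.030189257115125656)
green 708 z 0.15467973505303612 circ (array([ 0.5886, -0.1865]), np.float64(0.028598670913259076)) minenc ((0.5881473422050476, -0.18763315677642822), 0.03067341446876526)
tin 1264 z 0.05374588295965971 circ (array([ 0.7064, -0.3876]), np.float64(0.03743275192094916)) minenc ((0.7070237398147583, -0.38756924867630005), 0.0392729751765728)
bottlecap 351 z 0.19384975900372958 circ (array([ 0.7935, -0.1196]), np.float64(0.015679907684216256)) minenc ((0.7936846017837524, -0.11945962905883789), 0.016832048073410988)
mat ((0.40099313855171204, -0.27142930030822754), (0.1648409515619278, 0.09509652853012085), 3.5822975635528564) 0.0023807483233186377
coaster (array([ 0.5056, -0.393 ]), np.float64(0.05086759579418748)) 0.004135558169900966 ((0.5031724572181702, -0.3861168324947357), 0.06249430775642395)
glass pts 809 [0.0327 0.0495 0.081 ] [ 0.6648 -0.1594  0.0495]
turq pts 398 [0.0238 0.046  0.0743] [ 0.6322 -0.3045  0.046 ]
big pts 791 [0.0253 0.0627 0.1033] [ 0.3841 -0.4005  0.0627]
```

View pics/crop1.png

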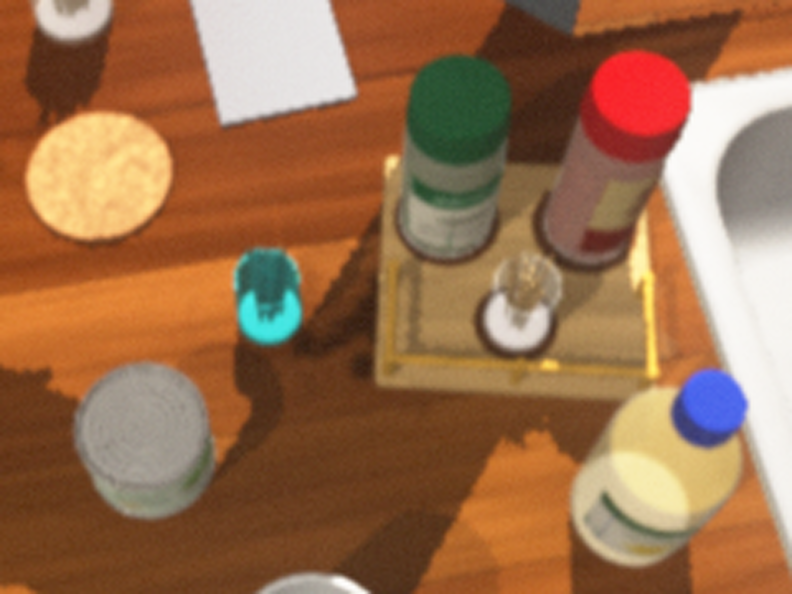

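The crop confirms the layout. The stand is turned slightly clockwise, and its back rail runs under the small glass's rear, between it and the bottle. The mat fits its given size, but the coaster mask leaked into the wood, so I'm refining the coaster, the glass and the caps.

Run:
```python
from h import *
np.set_printoptions(precision=4,suppress=True)
def box(u0,u1,v0,v1):
    m=np.zeros((420,560),bool);m[v0:v1,u0:u1]=1;return m
p=cv2.imread("pics/side0.png");d=np.load("pics/side0.npy");c=calibration("side")
W=cloud(c,d);z=W[...,2]
hsv=cv2.cvtColor(p,cv2.COLOR_BGR2HSV);H,S,V=[hsv[...,i].astype(int) for i in range(3)]
print("cork hsv",hsv[188,220],"wood",hsv[188,180],hsv[215,240],hsv[160,230])
for st in (130,150,165):
  m=box(190,250,163,212)&(V>190)&(S<st)
  k=blobs(m)
  if k:
    P=cast(c,cv2.convexHull(k[0])[:,0],.006);print("coaster",st,circ(P),cv2.minEnclosingCircle(P[:,:2].astype(np.float32)))
# glass: white bottom disc at z ~.012-.03, and rim; white mask
m=box(325,372,200,255)&(S<60)&(V>150);k=blobs(m,20)
for q in k[:2]: print("white px",q.mean(0),cv2.boundingRect(q.reshape(-1,1,2)),circ(cast(c,q,.014)),np.median(z[m]))
# board top outline
m=box(295,400,180,265)&(abs(z-.0105)<.006)&(d>0);k=blobs(m)[0];print("board",m.sum(),cv2.minAreaRect(cast(c,k,.012)[:,:2].astype(np.float32)))
m=box(295,400,180,265)&(H<12)&(V<75);
for q in blobs(m,15)[:5]: print("dark",q.mean(0),circ(cast(c,q,.012)))
# scene: caps
p=cv2.imread("pics/scene0.png");d=np.load("pics/scene0.npy");c=calibration("scene");z=cloud(c,d)[...,2]
hsv=cv2.cvtColor(p,cv2.COLOR_BGR2HSV);H,S,V=[hsv[...,i].astype(int) for i in range(3)]
for n,b,zt in(("red",(200,240,115,160),.171),("green",(225,262,135,175),.157)):
    m=box(*b)&(d>0)&(abs(z-zt)<.03);mm=z[m].max() if m.any() else 0
    m&=z>zt-.008;k=blobs(m,10)
    if k:P=cast(c,cv2.convexHull(k[0])[:,0],zt);print("scene",n,m.sum(),mm,circ(P))
```

```text
cork hsv [ 21 117 253] wood [ 11 209 154] [ 11 198 157] [ 10 191 155]
coaster 130 (array([ 0.5087, -0.3989]), np.float64(0.04453180920512476)) ((0.509246826171875, -0.3987593650817871), 0.04548795148730278)
coaster 150 (array([ 0.5092, -0.3988]), np.float64(0.0467162728006791)) ((0.5093404650688171, -0.3988095819950104), 0.047285713255405426)
coaster 165 (array([ 0.5088, -0.3986]), np.float64(0.04778989047223149)) ((0.508695125579834, -0.3989647626876831), 0.048485707491636276)
white px [345.7419 231.5968] (337, 221, 20, 20) (array([ 0.663 , -0.1564]), np.float64(0.017525887191711626)) 0.041828777878749945
board 3229 ((0.6328831911087036, -0.14894723892211914), (0.168628990650177, 0.1605137437582016), 76.05058288574219)
dark [298.7381 231.4286] (array([ 0.6437, -0.2503]), np.float64(0.01021305087402033))
dark [352.6316 181.4211] (array([ 0.5491, -0.1134]), np.float64(0.010987705635948664))
scene red 244 0.17115520461554257 (array([ 0.5976, -0.1043]), np.float64(0.030514084191667477))
scene green 341 0.15927782689179742 (array([ 0.5756, -0.1933]), np.float64(0.03095457414037471))
```

send_rows --pt "0 0 0 -0.004 -0.1124" --pt "0 0 0 -0.004 -0.1124" --pt "0 0 0 -0.004 -0.1124" --pt "0 0 0 -0.004 -0.1124" --pt "0 0 0 -0.004 -0.1124" --pt "0 0 0 -0.004 -0.1124" --pt "0 0 0 -0.004 -0.1124" --pt "0 0 0 -0.004 -0.1124"

```text
time_s: 0.77
position: [0.2586, -0.5684, 0.2359]
tcp_rot: [[0.237, 0.972, -0.0], [0.972, -0.237, 0.001], [0.001, -0.001, -1.0]]
force: [-0.9, 0.7, 0.5]
opening: 0.998
grasp_force: 0.0
```

send_rows --pt "0 0.0322 0.0162 0 0" --pt "0 0.0322 0.0162 0 0" --pt "0 0.0322 0.0162 0 0" --pt "0 0.0322 0.0162 0 0" --pt "0 0.0322 0.0162 0 0" --pt "0 0.0322 0.0162 0 0" --pt "0 0.0322 0.0162 0 0" --pt "0 0.0322 0.0162 0 0" --pt "0 0.0322 0.0162 0 0" --pt "0 0.0322 0.0162 0 0" --pt "0 0.0322 0.0162 0 0" --pt "0 0.0322 0.0162 0 0" --pt "0 0.0322 0.0162 0 0" --pt "0 0.0322 0.0162 0 0" --pt "0 0 0 0 0" --pt "0 0 0 0 0" --pt "0 0 0 0 0"

```text
time_s: 2.18
position: [0.5875, -0.1864, 0.2358]
tcp_rot: [[0.242, 0.97, -0.002], [0.97, -0.242, 0.0], [-0.0, -0.001, -1.0]]
force: [-0.5, -1.2, -0.0]
opening: 1.0
grasp_force: 0.0
```

```bash
cat >> h.py <<'E'
def go(x,y,z,th):
    """turn needed (rad about tool z), then shift in tool axes after that turn"""
    s=read_state();p=np.array(s["position"]);R=np.array(s["tcp_rot"]);t0=np.degrees(np.arctan2(R[1,0],R[0,0]))
    tu=-np.radians((th-t0+180)%360-180);a=np.radians(th);D=np.array([x,y,z])-p
    print("t",round(s["time_s"],2),"p",np.round(p,4),"th",round(t0,2),"zax",np.round(R[:,2],3),"open",round(s["opening"],3),"gf",round(s["grasp_force"],1),"j6",round(s["joint_positions"][5],1))
    print("  turn",round(tu,4),"shift",np.round([D[0]*np.cos(a)+D[1]*np.sin(a),D[0]*np.sin(a)-D[1]*np.cos(a),-D[2]],4))
E
python3 - <<'E'
from h import *
go(.588,-.186,.112,76)
for n in("wrist","scene"):
    p,d=capture(n);cv2.imwrite(f"pics/{n}1.png",p);np.save(f"pics/{n}1.npy",d)
c=calibration("wrist");print(c)
E
```

```text
t 2.18 p [ 0.5875 -0.1864  0.2358] th 76.02 zax [-0.002  0.    -1.   ] open 1.0 gf 0.0 j6 -14.0
  turn 0.0003 shift [0.0005 0.0004 0.1238]
{'fx': 325.19226210127806, 'fy': 325.19226210127806, 'cx': 285.5212205845997, 'cy': 210.61109365212204, 'xyz': array([ 0.60411246, -0.114401  ,  0.41730163]), 'rotation': array([[ 9.69747057e-01, -2.34851600e-01, -6.65985837e-02],
       [-2.44111909e-01, -9.33122740e-01, -2.63991152e-01],
       [-1.45908377e-04,  2.72262150e-01, -9.62223103e-01]])}
```

View pics/wrist1.png

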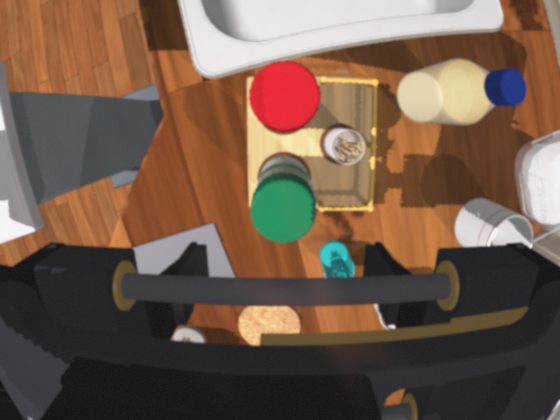

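The wrist view shows the red cap at (284,96), the green cap at (284,208) and the glass rim at (345,146). Measuring these through the fisheye model.

```bash
cat >> h.py <<'E'
def fcast(c,uv,z):
    uv=np.atleast_2d(uv).astype(float);a=(uv-[c["cx"],c["cy"]])/c["fx"];r=np.hypot(*a.T)
    ray=np.c_[a*(np.sin(r)/r)[:,None],np.cos(r)]@np.array(c["rotation"]).T;o=np.array(c["xyz"])
    return o+ray*((z-o[2])/ray[:,2])[:,None]
E
python3 - <<'E'
from h import *
np.set_printoptions(precision=4,suppress=True)
p=cv2.imread("pics/wrist1.png");c=calibration("wrist")
hsv=cv2.cvtColor(p,cv2.COLOR_BGR2HSV);H,S,V=[hsv[...,i].astype(int) for i in range(3)]
for n,m,zt in(("red",((H<5)|(H>174))&(S>190)&(V>130),.171),("green",(H>60)&(H<85)&(S>150)&(V>60),.157)):
    k=max((q for q in blobs(m) if q[:,1].max()<250),key=len);P=fcast(c,cv2.convexHull(k)[:,0],zt)
    print(n,k.mean(0),circ(P),cv2.minEnclosingCircle(P[:,:2].astype(np.float32)))
m=np.zeros((420,560),bool);m[120:172,320:370]=1;m&=(S<70)&(V>120)
P=fcast(c,cv2.convexHull(blobs(m,20)[0])[:,0],.06);print("glass",circ(P),cv2.minEnclosingCircle(P[:,:2].astype(np.float32)))
E
```

```text
red [284.1735  95.3929] (array([ 0.6079, -0.0954]), np.float64(0.025805863634458272)) ((0.6077640056610107, -0.09530731290578842), 0.026369748637080193)
green [282.7407 207.6243] (array([ 0.5841, -0.1842]), np.float64(0.02708572275912116)) ((0.5829847455024719, -0.18369460105895996), 0.0284307561814785)
glass (array([ 0.6611, -0.1557]), np.float64(0.02262027186125344)) ((0.6604111194610596, -0.15578731894493103), 0.02405272237956524)
```

send_rows --pt "0 0 -0.002 0.02 0" --pt "0 0 0 0.02 0" --pt "0 0 0 0.02 0" --pt "0 0 0 0.02 0" --pt "0 0 0 0.02 0" --pt "0 0 0 0.015 0" --pt "0 0 0 0.009 0" --pt "0 0 0 0 0" --pt "0 0 0 0 0" --pt "255 0 0 0 0" --pt "255 0 0 0 0" --pt "255 0 0 0 0" --pt "255 0 0 0 0" --pt "255 0 0 0 0" --pt "255 0 0 0 0" --pt "255 0 0 0 0" --pt "255 0 0 0 0" --pt "255 0 0 0 0"

```text
time_s: 3.78
position: [0.5862, -0.186, 0.1127]
tcp_rot: [[0.242, 0.97, 0.0], [0.97, -0.242, -0.0], [-0.0, 0.0, -1.0]]
force: [-1.3, -0.1, 3.7]
opening: 0.648
grasp_force: 30.0
```

send_rows --pt "255 0 0 -0.01 0" --pt "255 0 0 -0.015 0" --pt "255 0 0 -0.015 0" --pt "255 -0.007 -0.01 0 0" --pt "255 -0.014 -0.0199 0 0" --pt "255 -0.014 -0.0199 0 0" --pt "255 -0.014 -0.0199 0 0" --pt "255 -0.014 -0.0199 0 0" --pt "255 -0.014 -0.0199 0 0" --pt "255 -0.014 -0.0199 0 0" --pt "255 -0.014 -0.0199 0 0" --pt "255 -0.014 -0.0199 0 0" --pt "255 -0.014 -0.0199 0 0" --pt "255 -0.007 -0.01 0 0" --pt "255 0 0 0 0"

```text
time_s: 5.03
position: [0.3554, -0.2731, 0.1517]
tcp_rot: [[0.245, 0.97, -0.003], [0.97, -0.245, 0.002], [0.001, -0.004, -1.0]]
force: [1.0, 0.3, -3.4]
opening: 0.651
grasp_force: 30.0
```

send_rows --pt "255 0 0 0 0.115" --pt "255 0 0 0 0.115" --pt "255 0 0 0 0.115" --pt "255 0 0 0 0.115" --pt "255 0 0 0 0.115" --pt "255 0 0 0 0.115" --pt "255 0 0 0 0.115" --pt "255 0 0 0 0.115" --pt "255 0 0 0 0.115" --pt "255 0 0 0 0.115" --pt "255 0 0 0 0.115" --pt "255 0 0 0 0" --pt "255 0 0 0 0"

```text
time_s: 6.12
position: [0.3589, -0.2732, 0.1521]
tcp_rot: [[0.998, 0.064, -0.0], [0.064, -0.998, 0.001], [-0.0, -0.001, -1.0]]
force: [-0.8, -0.7, -2.9]
opening: 0.652
grasp_force: 30.0
```

Run:
```python
from h import *
go(.3591,-.274,.1055,3.6)
p,d=capture("side");cv2.imwrite("pics/side2.png",p)
```

```text
t 6.12 p [ 0.3589 -0.2732  0.1521] th 3.68 zax [-0.     0.001 -1.   ] open 0.652 gf 30.0 j6 34.8
  turn 0.0015 shift [0.0002 0.0009 0.0466]
```

View pics/side2.png

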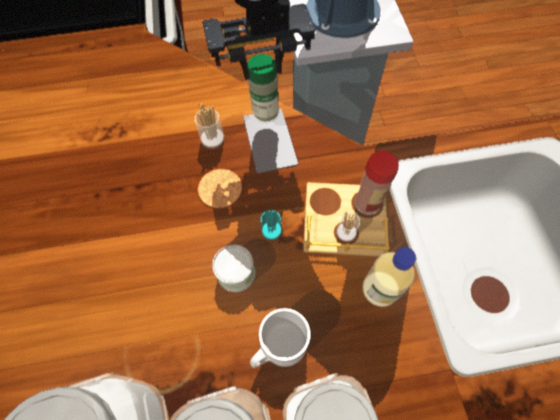

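The jar hangs upright at (263,90) over the near end of the mat (270,140). Lowering and releasing.

send_rows --pt "255 0 0 0.012 0" --pt "255 0 0 0.012 0" --pt "255 0 0 0.01 0" --pt "255 0 0 0.006 0" --pt "255 0 0 0.004 0" --pt "255 0 0 0.0025 0" --pt "255 0 0 0 0" --pt "255 0 0 0 0" --pt "255 0 0 0 0"

```text
time_s: 6.92
position: [0.3593, -0.2739, 0.1062]
tcp_rot: [[0.998, 0.061, 0.001], [0.061, -0.998, -0.001], [0.001, 0.001, -1.0]]
force: [0.5, 0.1, -3.0]
opening: 0.653
grasp_force: 30.0
```

send_rows --pt "0 0 0 0 0" --pt "0 0 0 0 0" --pt "0 0 0 0 0" --pt "0 0 0 0 0" --pt "0 0 0 0 0" --pt "0 0 0 0 0" --pt "0 0 0 -0.01 0" --pt "0 0 0 -0.02 0" --pt "0 0 0 -0.03 0" --pt "0 0 0 -0.03 0" --pt "0 0 0 -0.03 0" --pt "0 0 0 -0.02 0" --pt "0 0 0 0 0" --pt "0 0 0 0 0"

```text
time_s: 8.08
position: [0.3593, -0.274, 0.2467]
tcp_rot: [[0.998, 0.061, 0.002], [0.061, -0.998, -0.002], [0.002, 0.002, -1.0]]
force: [0.1, 0.3, 0.5]
opening: 0.996
grasp_force: 0.0
```

Run:
```python
from h import *
go(.610,-.096,.126,76)
```

```text
t 8.08 p [ 0.3593 -0.274   0.2467] th 3.5 zax [ 0.002 -0.002 -1.   ] open 0.996 gf 0.0 j6 35.0
  turn -1.2654 shift [0.2334 0.2002 0.1207]
```

send_rows --pt "0 0 0 0 -0.115" --pt "0 0 0 0 -0.115" --pt "0 0 0 0 -0.115" --pt "0 0 0 0 -0.115" --pt "0 0 0 0 -0.115" --pt "0 0 0 0 -0.115" --pt "0 0 0 0 -0.115" --pt "0 0 0 0 -0.115" --pt "0 0 0 0 -0.115" --pt "0 0 0 0 -0.115" --pt "0 0 0 0 -0.115"

```text
time_s: 9.0
position: [0.358, -0.2724, 0.2438]
tcp_rot: [[0.237, 0.972, -0.003], [0.972, -0.237, 0.004], [0.003, -0.004, -1.0]]
force: [-0.5, 0.4, -0.1]
opening: 1.0
grasp_force: 0.0
```

send_rows --pt "0 0.0234 0.02 0 0" --pt "0 0.0234 0.02 0 0" --pt "0 0.0234 0.02 0 0" --pt "0 0.0234 0.02 0 0" --pt "0 0.0234 0.02 0 0" --pt "0 0.0234 0.02 0 0" --pt "0 0.0234 0.02 0 0" --pt "0 0.0234 0.02 0 0" --pt "0 0.0234 0.02 0 0" --pt "0 0.0234 0.02 0 0" --pt "0 0 0 0 0" --pt "0 0 0 0 0" --pt "0 0 0 0 0"

```text
time_s: 10.08
position: [0.6082, -0.0948, 0.2437]
tcp_rot: [[0.242, 0.97, -0.005], [0.97, -0.242, 0.001], [-0.0, -0.005, -1.0]]
force: [-0.4, 0.2, -0.5]
opening: 1.001
grasp_force: 0.0
```

Run:
```python
from h import *
go(.610,-.096,.126,76)
p,d=capture("wrist");cv2.imwrite("pics/wrist3.png",p);c=calibration("wrist")
hsv=cv2.cvtColor(p,cv2.COLOR_BGR2HSV);H,S,V=[hsv[...,i].astype(int) for i in range(3)]
m=((H<5)|(H>174))&(S>190)&(V>110)
for k in blobs(m,300):
    P=fcast(c,cv2.convexHull(k)[:,0],.171);print(k.mean(0),circ(P))
```

```text
t 10.08 p [ 0.6082 -0.0948  0.2437] th 76.0 zax [-0.005  0.001 -1.   ] open 1.001 gf 0.0 j6 -5.2
  turn 0.0 shift [-0.0007  0.0021  0.1177]
[286.61375661 209.21164021] (array([ 0.60793876, -0.09220141]), np.float64(0.026456635358466225))
```

send_rows --pt "0 0 0.001 0.02 0" --pt "0 0 0 0.02 0" --pt "0 0 0 0.02 0" --pt "0 0 0 0.02 0" --pt "0 0 0 0.015 0" --pt "0 0 0 0.014 0" --pt "0 0 0 0.0085 0" --pt "0 0 0 0 0" --pt "0 0 0 0 0" --pt "255 0 0 0 0" --pt "255 0 0 0 0" --pt "255 0 0 0 0" --pt "255 0 0 0 0" --pt "255 0 0 0 0" --pt "255 0 0 0 0" --pt "255 0 0 0 0" --pt "255 0 0 0 0" --pt "255 0 0 0 0"

```text
time_s: 11.63
position: [0.6109, -0.0953, 0.1286]
tcp_rot: [[0.242, 0.97, 0.0], [0.97, -0.242, -0.0], [-0.0, 0.0, -1.0]]
force: [-1.1, -0.0, 2.0]
opening: 0.632
grasp_force: 30.0
```

Run:
```python
from h import *
go(.4430,-.2688,.1185,76)
```

```text
t 11.63 p [ 0.6109 -0.0953  0.1286] th 75.98 zax [ 0. -0. -1.] open 0.632 gf 30.0 j6 -5.2
  turn -0.0004 shift [-0.2089 -0.1209  0.0101]
```

send_rows --pt "255 0 0 -0.01 0" --pt "255 0 0 -0.015 0" --pt "255 0 0 -0.015 0" --pt "255 -0.0105 -0.006 0 0" --pt "255 -0.021 -0.0121 0 0" --pt "255 -0.021 -0.0121 0 0" --pt "255 -0.021 -0.0121 0 0" --pt "255 -0.021 -0.0121 0 0" --pt "255 -0.021 -0.0121 0 0" --pt "255 -0.021 -0.0121 0 0" --pt "255 -0.021 -0.0121 0 0" --pt "255 -0.021 -0.0121 0 0" --pt "255 -0.021 -0.0121 0 0" --pt "255 -0.0105 -0.006 0 0" --pt "255 0 0 0 0"

```text
time_s: 12.88
position: [0.4404, -0.2713, 0.168]
tcp_rot: [[0.246, 0.969, -0.001], [0.969, -0.246, 0.0], [-0.0, -0.001, -1.0]]
force: [0.8, 0.5, -1.3]
opening: 0.639
grasp_force: 29.8
```

send_rows --pt "255 0 0 0 0.115" --pt "255 0 0 0 0.115" --pt "255 0 0 0 0.115" --pt "255 0 0 0 0.115" --pt "255 0 0 0 0.115" --pt "255 0 0 0 0.115" --pt "255 0 0 0 0.115" --pt "255 0 0 0 0.115" --pt "255 0 0 0 0.115" --pt "255 0 0 0 0.115" --pt "255 0 0 0 0.115" --pt "255 0 0 0 0" --pt "255 0 0 0 0"

```text
time_s: 13.97
position: [0.4429, -0.2689, 0.1682]
tcp_rot: [[0.998, 0.065, -0.0], [0.065, -0.998, 0.001], [0.0, -0.001, -1.0]]
force: [-0.2, 0.3, -1.2]
opening: 0.631
grasp_force: 29.8
```

Run:
```python
from h import *
go(.4430,-.2688,.1215,3.6)
```

```text
t 13.97 p [ 0.4429 -0.2689  0.1682] th 3.71 zax [-0.     0.001 -1.   ] open 0.631 gf 29.8 j6 42.6
  turn 0.0019 shift [ 0.0001 -0.0001  0.0467]
```

send_rows --pt "255 0 0 0.012 0" --pt "255 0 0 0.012 0" --pt "255 0 0 0.01 0" --pt "255 0 0 0.006 0" --pt "255 0 0 0.004 0" --pt "255 0 0 0.0025 0" --pt "255 0 0 0 0" --pt "255 0 0 0 0" --pt "255 0 0 0 0"

```text
time_s: 14.72
position: [0.4428, -0.27, 0.1223]
tcp_rot: [[0.998, 0.061, 0.001], [0.061, -0.998, -0.001], [0.001, 0.001, -1.0]]
force: [0.5, -0.9, -0.9]
opening: 0.635
grasp_force: 29.8
```

send_rows --pt "0 0 0 0 0" --pt "0 0 0 0 0" --pt "0 0 0 0 0" --pt "0 0 0 0 0" --pt "0 0 0 0 0" --pt "0 0 0 0 0" --pt "0 0 0 -0.01 0" --pt "0 0 0 -0.02 0" --pt "0 0 0 -0.03 0" --pt "0 0 0 -0.03 0" --pt "0 0 0 -0.03 0" --pt "0 0 0 -0.01 0" --pt "0 0 0 0 0" --pt "0 0 0 0 0" --pt "0 0 0 0 0"

```text
time_s: 15.97
position: [0.4415, -0.2688, 0.2503]
tcp_rot: [[0.998, 0.061, -0.002], [0.061, -0.998, 0.002], [-0.002, -0.002, -1.0]]
force: [-0.1, 0.1, -1.3]
opening: 1.0
grasp_force: 0.0
```

Run:
```python
from h import *
go(.664,-.157,.2,-14)
p,d=capture("wrist");cv2.imwrite("pics/wrist4.png",p);np.save("pics/wrist4.npy",d)
p,d=capture("side");cv2.imwrite("pics/side4.png",p);np.save("pics/side4.npy",d)
```

```text
t 15.97 p [ 0.4415 -0.2688  0.2503] th 3.49 zax [-0.002  0.002 -1.   ] open 1.0 gf 0.0 j6 42.8
  turn 0.3053 shift [ 0.1888 -0.1623  0.0503]
```

View pics/side4.png

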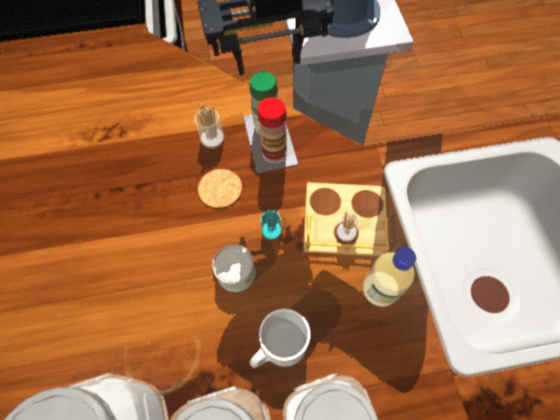

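View pics/wrist4.png

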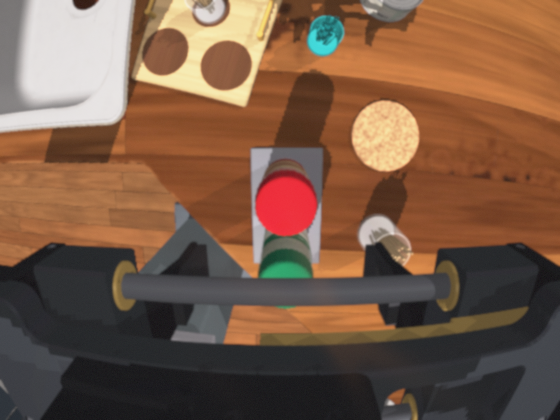

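Both jars stand on the mat: side view (264,95) and (272,130), and the wrist view agrees. Next I measure the two front places, the glass and the coaster again.

Run:
```python
from h import *
np.set_printoptions(precision=4,suppress=True)
def bx(u0,u1,v0,v1):
    m=np.zeros((420,560),bool);m[v0:v1,u0:u1]=1;return m
p=cv2.imread("pics/side4.png");d=np.load("pics/side4.npy");c=calibration("side");W=cloud(c,d)
hsv=cv2.cvtColor(p,cv2.COLOR_BGR2HSV);H,S,V=[hsv[...,i].astype(int) for i in range(3)]
f=[]
for n,b in(("g",(308,344,187,217)),("r",(349,386,188,218))):
    k=blobs(bx(*b)&(V<130))[0];o=circ(cast(c,cv2.convexHull(k)[:,0],.012));f.append(o[0]);print(n,o)
mid=(f[0]+f[1])/2;uy=(f[1]-f[0])/np.linalg.norm(f[1]-f[0]);ux=np.array([uy[1],-uy[0]])
print("sep",np.linalg.norm(f[1]-f[0]),"yaw",np.degrees(np.arctan2(ux[1],ux[0])),"rear place",mid+.07*ux)
m=bx(325,372,205,250)&(S<70)&(V>140);k=blobs(m,20)[0];P=cast(c,cv2.convexHull(k)[:,0],.015);print("glass white",cv2.boundingRect(k.reshape(-1,1,2)),circ(P))
m=bx(325,372,200,250)&(W[...,2]>.075)&(d>0);print("picks top",m.sum(),np.median(W[m],0))
p=cv2.imread("pics/wrist4.png");c=calibration("wrist")
hsv=cv2.cvtColor(p,cv2.COLOR_BGR2HSV);H,S,V=[hsv[...,i].astype(int) for i in range(3)]
for st in(150,165):
    k=blobs(bx(340,430,90,180)&(S<st)&(V>170))[0];print("coaster w",circ(fcast(c,cv2.convexHull(k)[:,0],.006)))
for n,b in(("r",(138,196,22,82)),("g",(196,258,36,96))):
    k=blobs(bx(*b)&(V<130))[0];print(n,circ(fcast(c,cv2.convexHull(k)[:,0],.012)))
```

```text
Traceback (most recent call last):
IndexError: list index out of range
```

Run:
```python
from h import *
np.set_printoptions(precision=4,suppress=True)
def bx(u0,u1,v0,v1):
    m=np.zeros((420,560),bool);m[v0:v1,u0:u1]=1;return m
p=cv2.imread("pics/side4.png");d=np.load("pics/side4.npy");c=calibration("side");W=cloud(c,d)
hsv=cv2.cvtColor(p,cv2.COLOR_BGR2HSV);H,S,V=[hsv[...,i].astype(int) for i in range(3)]
print(hsv[201,325],hsv[203,367],hsv[220,320])
f=[]
for n,b in(("g",(308,344,187,217)),("r",(349,386,188,218))):
    k=blobs(bx(*b)&(V<(V[202,325]+V[220,320])/2),30)[0];o=circ(cast(c,cv2.convexHull(k)[:,0],.012));f.append(o[0]);print(n,o)
mid=(f[0]+f[1])/2;uy=(f[1]-f[0])/np.linalg.norm(f[1]-f[0]);ux=np.array([uy[1],-uy[0]])
print("sep",np.linalg.norm(f[1]-f[0]),"yaw",np.degrees(np.arctan2(ux[1],ux[0])),"rear place",mid+.07*ux)
m=bx(325,372,205,250)&(S<70)&(V>140);k=blobs(m,20)[0];P=cast(c,cv2.convexHull(k)[:,0],.015);print("glass white",cv2.boundingRect(k.reshape(-1,1,2)),circ(P))
m=bx(325,372,200,250)&(W[...,2]>.075)&(d>0);print("picks top",m.sum(),np.median(W[m],0))
p=cv2.imread("pics/wrist4.png");c=calibration("wrist")
hsv=cv2.cvtColor(p,cv2.COLOR_BGR2HSV);H,S,V=[hsv[...,i].astype(int) for i in range(3)]
for st in(150,165):
    k=blobs(bx(340,430,90,180)&(S<st)&(V>150),30)
    if k:print("coaster w",circ(fcast(c,cv2.convexHull(k[0])[:,0],.006)))
```

```text
[ 11 176 170] [ 10 164 166] [ 25  91 253]
g (array([ 0.5863, -0.1825]), np.float64(0.03203545705282757))
r (array([ 0.6085, -0.0841]), np.float64(0.04168868673460428))
sep 0.10080091343735362 yaw -12.71498620460008 rear place [ 0.6657 -0.1487]
glass white (337, 224, 20, 17) (array([ 0.664 , -0.1556]), np.float64(0.019749734605820943))
picks top 62 [ 0.6661 -0.1587  0.0836]
coaster w (array([ 0.5061, -0.3981]), np.float64(0.048772404538219086))
coaster w (array([ 0.5061, -0.3986]), np.float64(0.04905242442752623))
```

send_rows --pt "0 0 0 0 -0.118" --pt "0 0 0 0 -0.118" --pt "0 0 0 0 -0.118" --pt "0 0 0 0 -0.118" --pt "0 0 0 0 -0.118" --pt "0 0 0 0 -0.118" --pt "0 0 0 0 -0.118" --pt "0 0 0 0 -0.118" --pt "0 0 0 0 -0.118" --pt "0 0 0 0 -0.118" --pt "0 0 0 0 -0.118" --pt "0 0 0 0 -0.118"

```text
time_s: 17.07
position: [0.4419, -0.2691, 0.2502]
tcp_rot: [[0.088, 0.996, -0.003], [0.996, -0.088, 0.002], [0.002, -0.003, -1.0]]
force: [-0.4, -0.2, -0.3]
opening: 1.002
grasp_force: 0.0
```

send_rows --pt "0 0 0 0 -0.118" --pt "0 0 0 0 -0.118" --pt "0 0 0 0 -0.118" --pt "0 0 0 0 -0.118" --pt "0 0 0 0 -0.118" --pt "0 0 0 0 -0.118" --pt "0 0 0 0 -0.118" --pt "0 0 0 0 -0.118" --pt "0 0 0 0 -0.118" --pt "0 0 0 0 -0.118" --pt "0 0 0 0 -0.118" --pt "0 0 0 0 -0.118" --pt "0 0 0 0 0"

```text
time_s: 18.15
position: [0.4419, -0.2692, 0.2503]
tcp_rot: [[-0.97, 0.244, -0.002], [0.244, 0.97, 0.002], [0.003, 0.002, -1.0]]
force: [-0.5, 0.4, -0.1]
opening: 0.998
grasp_force: 0.0
```

Run:
```python
from h import *
go(.664,-.157,.2,166)
```

```text
t 18.15 p [ 0.4419 -0.2692  0.2503] th 165.86 zax [-0.002  0.002 -1.   ] open 0.998 gf 0.0 j6 -119.6
  turn -0.0024 shift [-0.1883  0.1626  0.0503]
```

send_rows --pt "0 -0.0209 0.0181 0 0" --pt "0 -0.0209 0.0181 0 0" --pt "0 -0.0209 0.0181 0 0" --pt "0 -0.0209 0.0181 0 0" --pt "0 -0.0209 0.0181 0.01 0" --pt "0 -0.0209 0.0181 0.01 0" --pt "0 -0.0209 0.0181 0.01 0" --pt "0 -0.0209 0.0181 0.01 0" --pt "0 -0.0209 0.0181 0.01 0" --pt "0 0 0 0 0" --pt "0 0 0 0 0" --pt "0 0 0 0 0"

```text
time_s: 19.15
position: [0.6639, -0.1581, 0.2007]
tcp_rot: [[-0.969, 0.247, -0.003], [0.247, 0.969, 0.001], [0.003, -0.0, -1.0]]
force: [-0.5, -0.1, 0.4]
opening: 0.997
grasp_force: 0.0
```

Run:
```python
from h import *
go(.664,-.157,.048,166)
p,d=capture("wrist");cv2.imwrite("pics/wrist5.png",p)
```

```text
t 19.15 p [ 0.6639 -0.1581  0.2007] th 165.68 zax [-0.003  0.001 -1.   ] open 0.997 gf 0.0 j6 -98.4
  turn -0.0056 shift [0.0002 0.0011 0.1527]
```

View pics/wrist5.png

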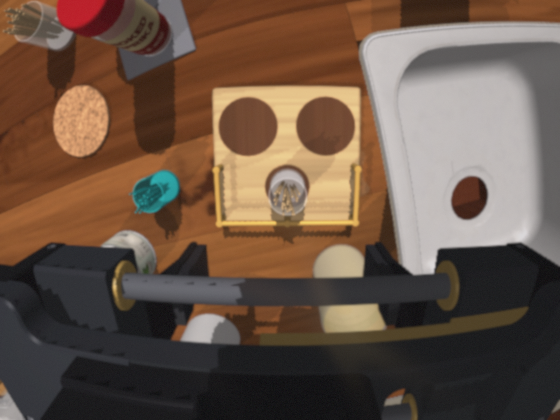

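The wrist view shows the glass rim at (288,197), the front places at (248,126) and (325,125), and the coaster at (82,120). One last precise measurement before the grasp.

Run:
```python
from h import *
np.set_printoptions(precision=4,suppress=True)
c=calibration("wrist");p=cv2.imread("pics/wrist5.png")
hsv=cv2.cvtColor(p,cv2.COLOR_BGR2HSV);H,S,V=[hsv[...,i].astype(int) for i in range(3)]
def bx(u0,u1,v0,v1):
    m=np.zeros((420,560),bool);m[v0:v1,u0:u1]=1;return m
f=[]
for b in((216,280,94,160),(292,356,94,158)):
    k=blobs(bx(*b)&(V<140))[0];o=circ(fcast(c,cv2.convexHull(k)[:,0],.012));f.append(o[0]);print("place",o)
uy=(f[1]-f[0])/np.linalg.norm(f[1]-f[0]);ux=np.array([uy[1],-uy[0]])
print("sep",np.linalg.norm(f[1]-f[0]),"yaw",np.degrees(np.arctan2(ux[1],ux[0])),"rear",(f[0]+f[1])/2+.07*ux)
print("rim centre px(288,197)@.067",fcast(c,[288,197],.067),"base px(287,188)@.012",fcast(c,[287,188],.012))
k=blobs(bx(45,118,75,165)&(S<140)&(V>130))[0];print("coaster",circ(fcast(c,cv2.convexHull(k)[:,0],.006)))
```

```text
place (array([ 0.585 , -0.1827]), np.float64(0.03280123366008538))
place (array([ 0.6064, -0.0969]), np.float64(0.03286679095525656))
sep 0.08838394703916745 yaw -14.069339176557175 rear [ 0.6636 -0.1568]
rim centre px(288,197)@.067 [[ 0.6639 -0.1556  0.067 ]] base px(287,188)@.012 [[ 0.6659 -0.1569  0.012 ]]
coaster (array([ 0.5061, -0.3996]), np.float64(0.048421118580988014))
```

send_rows --pt "0 0 0.0015 0.022 0" --pt "0 0 0 0.022 0" --pt "0 0 0 0.022 0" --pt "0 0 0 0.022 0" --pt "0 0 0 0.022 0" --pt "0 0 0 0.018 0" --pt "0 0 0 0.014 0" --pt "0 0 0 0.0075 0" --pt "0 0 0 0.003 0" --pt "0 0 0 0 0" --pt "255 0 0 0 0" --pt "255 0 0 0 0" --pt "255 0 0 0 0" --pt "255 0 0 0 0" --pt "255 0 0 0 0" --pt "255 0 0 0 0" --pt "255 0 0 0 0" --pt "255 0 0 0 0" --pt "255 0 0 0 0" --pt "255 0 0 0 0"

```text
time_s: 20.87
position: [0.6653, -0.1567, 0.0493]
tcp_rot: [[-0.969, 0.246, -0.0], [0.246, 0.969, 0.0], [0.0, 0.0, -1.0]]
force: [-0.5, -0.7, -1.0]
opening: 0.32
grasp_force: 0.0
```

Run:
```python
from h import *
go(.507,-.399,.048,166)
```

```text
t 20.87 p [ 0.6653 -0.1567  0.0493] th 165.76 zax [-0.  0. -1.] open 0.32 gf 0.0 j6 -98.4
  turn -0.0042 shift [ 0.0949 -0.2734  0.0013]
```

send_rows --pt "255 0 0 0 0" --pt "255 0 0 0 0" --pt "255 0 0 0 0"

```text
time_s: 21.12
position: [0.6653, -0.1567, 0.0493]
tcp_rot: [[-0.969, 0.246, -0.0], [0.246, 0.969, -0.0], [0.0, -0.0, -1.0]]
force: [0.4, -0.3, -0.3]
opening: 0.097
grasp_force: 0.0
```

Run:
```python
from h import *
go(.507,-.399,.048,166)
a,_=capture("side");b,_=capture("wrist")
a=cv2.resize(a[140:290,250:450],(533,400),interpolation=cv2.INTER_CUBIC);b=cv2.resize(b[60:420,130:430],(267,320))
o=np.zeros((400,800,3),np.uint8);o[:,:533]=a;o[:320,533:]=b;cv2.imwrite("pics/c6.png",o)
```

```text
t 21.12 p [ 0.6653 -0.1567  0.0493] th 165.76 zax [-0. -0. -1.] open 0.097 gf 0.0 j6 -98.4
  turn -0.0042 shift [ 0.095  -0.2734  0.0013]
```

View pics/c6.png

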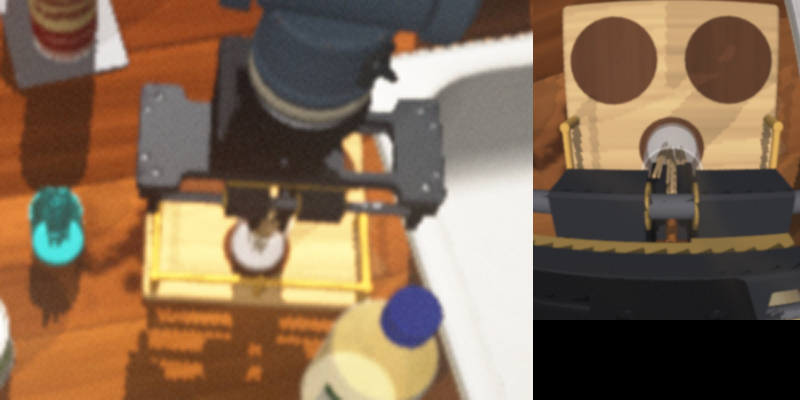

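The composite shows the glass still on its place, with base at about (260,248). The fingers have nearly shut without gripping it. I'm checking where they really are before moving.

Run:
```python
from h import *
np.set_printoptions(precision=4,suppress=True)
s=read_state();print(s["opening"],s["grasp_force"],s["force"],s["position"],s["joint_positions"],finger_overhang)
t=np.array(s["position"]);R=np.array(s["tcp_rot"]);c=calibration("side")
def proj(P):
    q=np.array(c["rotation"]).T@(P-np.array(c["xyz"]));return q[:2]/q[2]*c["fx"]+[c["cx"],c["cy"]]
for n,k in(("tip",.014),("tcp",0),("body",-.056)): print(n,proj(t+R[:,2]*k))
a,d=capture("side");W=cloud(c,d)
hsv=cv2.cvtColor(a,cv2.COLOR_BGR2HSV)
m=np.zeros((420,560),bool);m[195:235,325:372]=1;m&=(hsv[...,2]<90)&(d>0)
v,u=np.nonzero(m)
for r in range(195,235,3):
    k=v==r
    if k.any(): print(r,u[k].min(),u[k].max(),np.median(W[v[k],u[k]],0))
x=cv2.resize(a[180:250,310:400],(771,600),interpolation=cv2.INTER_CUBIC);cv2.imwrite("pics/c7.png",x)
```

```text
0.036639838454792094 0.0 [-0.1525 -0.3095  0.1134] [ 0.6653 -0.1567  0.0493] [-22.5987  45.1116  79.4503   0.0015  55.4385 -98.352 ] 0.014
tip [347.1756 228.0148]
tcp [348.0829 225.0662]
body [352.0152 212.2853]
195 328 371 [ 0.6937 -0.1803  0.2345]
198 328 371 [ 0.6787 -0.1764  0.1962]
201 328 371 [ 0.6829 -0.1772  0.1889]
204 325 371 [ 0.6853 -0.1795  0.1829]
207 335 371 [ 0.6888 -0.1708  0.1757]
210 337 371 [ 0.6845 -0.1806  0.1616]
213 337 371 [ 0.6904 -0.1628  0.1598]
216 337 371 [ 0.6959 -0.1744  0.1597]
219 337 371 [ 0.6989 -0.1656  0.1549]
222 344 355 [ 0.6983 -0.1762  0.1421]
225 345 346 [ 0.6748 -0.1674  0.0742]
```

View pics/c7.png

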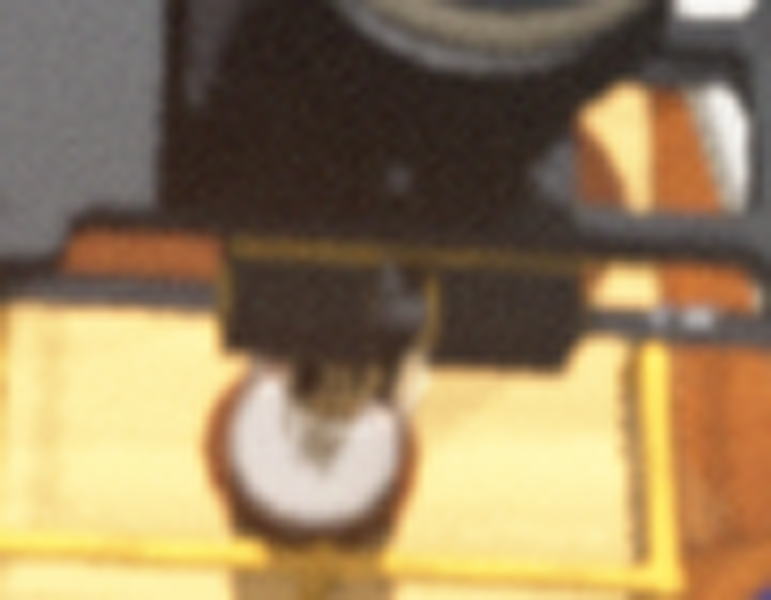

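Run:
```python
from h import *
np.set_printoptions(precision=3,suppress=True)
s=read_state();t=np.array(s["position"]);R=np.array(s["tcp_rot"]);c=calibration("wrist")
def fp(P):
    q=np.array(c["rotation"]).T@(P-np.array(c["xyz"]));r=np.hypot(q[0],q[1]);a=np.arctan2(r,q[2]);return q[:2]/r*a*c["fx"]+[c["cx"],c["cy"]]
for n,k in(("tip",.014),("tcp",0),("grasp",-.005),("body",-.056)): print(n,fp(t+R[:,2]*k))
G=np.array([.664,-.1565,0])
for h in(.012,.067,.091): print("glass",h,fp(G+[0,0,h]))
a,d=capture("wrist");print(s["opening"],s["time_s"])
cv2.imwrite("pics/c8.png",cv2.resize(a[190:400,180:400],(628,600),interpolation=cv2.INTER_CUBIC))
```

```text
tip [284.868 241.444]
tcp [284.823 249.847]
grasp [284.806 253.122]
body [284.568 298.085]
glass 0.012 [284.698 227.82 ]
glass 0.067 [284.457 260.029]
glass 0.091 [284.306 280.517]
0.020299178517202365 21.2667
```

View pics/c8.png

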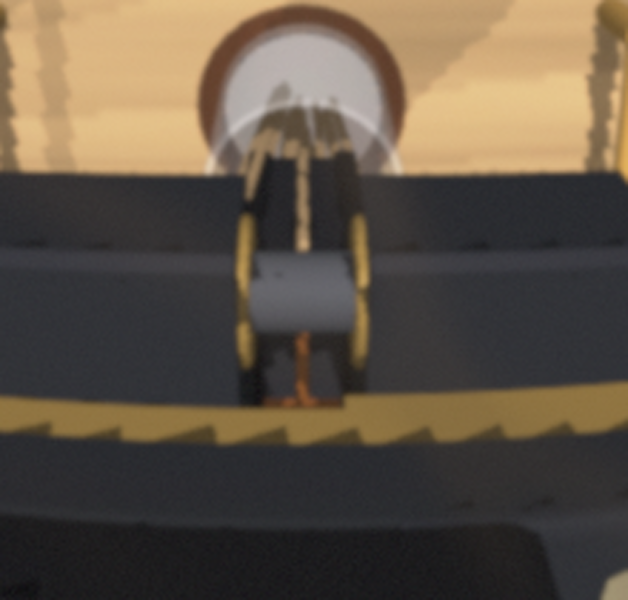

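The crop shows the finger ends inside the rim circle, with the picks between them. No contact is reported and the glass hasn't moved off its dark ring at (303,95). I'll open again and watch the readings.

send_rows --pt "0 0 0 0 0" --pt "0 0 0 0 0" --pt "0 0 0 0 0" --pt "0 0 0 0 0" --pt "0 0 0 0 0" --pt "0 0 0 0 0"

```text
time_s: 21.82
position: [0.6653, -0.1567, 0.0494]
tcp_rot: [[-0.969, 0.246, -0.0], [0.246, 0.969, 0.0], [0.0, 0.0, -1.0]]
force: [0.0, -0.6, -0.1]
opening: 0.385
grasp_force: 0.0
```

send_rows --pt "0 0 0 0 0" --pt "0 0 0 0 0" --pt "0 0 0 0 0" --pt "0 0 0 0 0" --pt "0 0 0 0 0" --pt "0 0 0 0 0" --pt "0 0 0 0 0" --pt "0 0 0 0 0" --pt "0 0 0 0 0"

```text
time_s: 22.57
position: [0.6653, -0.1567, 0.0493]
tcp_rot: [[-0.969, 0.246, -0.0], [0.246, 0.969, 0.0], [0.0, 0.0, -1.0]]
force: [0.1, 0.3, -0.6]
opening: 0.985
grasp_force: 0.0
```

Run:
```python
from h import *
np.set_printoptions(precision=3,suppress=True)
s=read_state();print(s["opening"],s["force"],s["time_s"])
a,d=capture("wrist");b,_=capture("side")
o=np.zeros((450,800,3),np.uint8);o[:,:400]=cv2.resize(a[190:400,190:376],(400,450),interpolation=cv2.INTER_CUBIC);o[:,400:]=cv2.resize(b[180:270,310:390],(400,450),interpolation=cv2.INTER_CUBIC)
cv2.imwrite("pics/c9.png",o)
```

```text
0.98490112690627 [ 0.11  0.32 -0.63] 22.5667
```

View pics/c9.png

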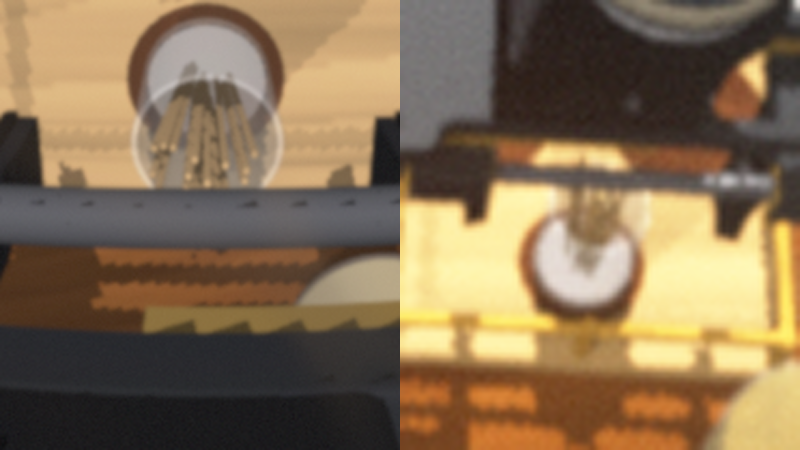

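The fingers are open again, one on each side of the untouched glass, with tips at about z 0.04. I'll go lower, with the picks still just clear of the gripper body, and close in steps.

send_rows --pt "0 -0.0013 0 0.004 0" --pt "0 0 0 0.004 0" --pt "0 0 0 0.003 0" --pt "0 0 0 0 0" --pt "0 0 0 0 0" --pt "255 0 0 0 0" --pt "255 0 0 0 0" --pt "255 0 0 0 0" --pt "255 0 0 0 0" --pt "255 0 0 0 0" --pt "255 0 0 0 0" --pt "255 0 0 0 0" --pt "255 0 0 0 0" --pt "255 0 0 0 0"

```text
time_s: 23.83
position: [0.6666, -0.1569, 0.0384]
tcp_rot: [[-0.969, 0.246, -0.0], [0.246, 0.969, 0.0], [0.0, 0.0, -1.0]]
force: [0.5, 0.3, -0.6]
opening: 0.431
grasp_force: 30.0
```

send_rows --pt "255 0 0 0 0" --pt "255 0 0 0 0"

```text
time_s: 24.0
position: [0.6666, -0.1569, 0.0384]
tcp_rot: [[-0.969, 0.246, -0.0], [0.246, 0.969, 0.0], [0.0, 0.0, -1.0]]
force: [0.9, -0.1, 0.0]
opening: 0.433
grasp_force: 30.0
```

send_rows --pt "255 0 0 -0.005 0" --pt "255 0 0 -0.01 0" --pt "255 0 0 -0.01 0" --pt "255 0 0 -0.015 0" --pt "255 0 0 -0.02 0" --pt "255 0 0 -0.02 0" --pt "255 0 0 -0.015 0" --pt "255 0 0 -0.005 0" --pt "255 0 0 0 0"

```text
time_s: 24.75
position: [0.668, -0.1576, 0.1413]
tcp_rot: [[-0.969, 0.246, 0.005], [0.246, 0.969, -0.002], [-0.005, -0.001, -1.0]]
force: [0.0, -0.1, -1.4]
opening: 0.432
grasp_force: 30.0
```

Run:
```python
from h import *
go(.507,-.399,.0335,165.8)
np.set_printoptions(precision=4,suppress=True)
c=calibration("side");p,d=capture("side");W=cloud(c,d);z=W[...,2]
cv2.imwrite("pics/side10.png",p)
hsv=cv2.cvtColor(p,cv2.COLOR_BGR2HSV);S,V=hsv[...,1].astype(int),hsv[...,2].astype(int)
m=np.zeros((420,560),bool);m[170:245,315:385]=1;m&=(S<60)&(V>140)
for k in blobs(m,40)[:3]:print("white",k.mean(0),cv2.boundingRect(k.reshape(-1,1,2)),circ(cast(c,k,.115)))
```

```text
t 24.75 p [ 0.668  -0.1576  0.1413] th 165.76 zax [ 0.005 -0.002 -1.   ] open 0.432 gf 30.0 j6 -98.3
  turn -0.0007 shift [ 0.0969 -0.2736  0.1078]
white [352.8971 210.3382] (343, 200, 21, 20) (array([ 0.6656, -0.1567]), np.float64(0.016474526762313525))
```

The glass is lifted: its white base has moved from (347,232) to (353,210). Carrying it to the coaster.

send_rows --pt "255 0.004 -0.0114 0 0" --pt "255 0.0079 -0.0228 0 0" --pt "255 0.0079 -0.0228 0 0" --pt "255 0.0079 -0.0228 0 0" --pt "255 0.0079 -0.0228 0 0" --pt "255 0.0079 -0.0228 0 0" --pt "255 0.0079 -0.0228 0 0" --pt "255 0.0079 -0.0228 0 0" --pt "255 0.0079 -0.0228 0 0" --pt "255 0.0079 -0.0228 0 0" --pt "255 0.0079 -0.0228 0 0" --pt "255 0.0079 -0.0228 0 0" --pt "255 0.004 -0.0114 0 0" --pt "255 0 0 0 0" --pt "255 0 0 0 0"

```text
time_s: 26.05
position: [0.5064, -0.3986, 0.1374]
tcp_rot: [[-0.969, 0.248, -0.001], [0.248, 0.969, 0.002], [0.001, 0.002, -1.0]]
force: [0.7, 0.9, -1.3]
opening: 0.43
grasp_force: 30.0
```

Run:
```python
from h import *
go(.507,-.399,.0335,165.8)
np.set_printoptions(precision=4,suppress=True)
c=calibration("side");p,d=capture("side")
hsv=cv2.cvtColor(p,cv2.COLOR_BGR2HSV);S,V=hsv[...,1].astype(int),hsv[...,2].astype(int)
m=np.zeros((420,560),bool);m[130:215,180:260]=1;m&=(S<60)&(V>140)
for k in blobs(m,40)[:3]:print("white",k.mean(0),cv2.boundingRect(k.reshape(-1,1,2)),circ(cast(c,k,.11)))
```

```text
t 26.05 p [ 0.5064 -0.3986  0.1374] th 165.65 zax [-0.001  0.002 -1.   ] open 0.43 gf 30.0 j6 -123.8
  turn -0.0027 shift [-0.0007 -0.0003  0.1039]
white [211.4286 154.    ] (201, 140, 20, 26) (array([ 0.4941, -0.3971]), np.float64(0.018649780251480348))
```

send_rows --pt "255 0 0 0.015 0" --pt "255 0 0 0.02 0" --pt "255 0 0 0.02 0" --pt "255 0 0 0.015 0" --pt "255 0 0 0.012 0" --pt "255 0 0 0.009 0" --pt "255 0 0 0.006 0" --pt "255 0 0 0.004 0" --pt "255 0 0 0.0025 0" --pt "255 0 0 0 0" --pt "255 0 0 0 0" --pt "255 0 0 0 0"

```text
time_s: 27.1
position: [0.5076, -0.3993, 0.0356]
tcp_rot: [[-0.969, 0.246, 0.001], [0.246, 0.969, -0.001], [-0.001, -0.001, -1.0]]
force: [0.4, 0.1, -0.6]
opening: 0.431
grasp_force: 30.0
```

Run:
```python
from h import *
go(.507,-.399,.0325,165.8);print(read_state()["force"])
```

```text
t 27.1 p [ 0.5076 -0.3993  0.0356] th 165.75 zax [ 0.001 -0.001 -1.   ] open 0.431 gf 30.0 j6 -123.8
  turn -0.0009 shift [0.0007 0.0001 0.0031]
[ 0.35161646  0.0832928  -0.6086152 ]
```

send_rows --pt "255 0 0 0.0025 0" --pt "255 0 0 0 0" --pt "255 0 0 0 0" --pt "255 0 0 0 0"

```text
time_s: 27.43
position: [0.5073, -0.3989, 0.0324]
tcp_rot: [[-0.969, 0.246, 0.0], [0.246, 0.969, -0.0], [-0.0, -0.0, -1.0]]
force: [0.2, 1.5, -0.9]
opening: 0.43
grasp_force: 30.0
```

send_rows --pt "0 0 0 0 0" --pt "0 0 0 0 0" --pt "0 0 0 0 0" --pt "0 0 0 0 0" --pt "0 0 0 0 0" --pt "0 0 0 0 0" --pt "0 0 0 0 0" --pt "0 0 0 0 0" --pt "0 0 0 -0.01 0" --pt "0 0 0 -0.02 0" --pt "0 0 0 -0.03 0" --pt "0 0 0 -0.04 0" --pt "0 0 0 -0.04 0" --pt "0 0 0 -0.04 0" --pt "0 0 0 -0.035 0" --pt "0 0 0 0 0" --pt "0 0 0 0 0"

```text
time_s: 28.85
position: [0.5084, -0.4, 0.2515]
tcp_rot: [[-0.969, 0.246, 0.005], [0.246, 0.969, -0.006], [-0.006, -0.004, -1.0]]
force: [0.4, 0.4, -1.5]
opening: 1.0
grasp_force: 0.0
```

Run:
```python
from h import *
np.set_printoptions(precision=4,suppress=True)
go(.4430,-.2700,.1223,3.6)
go(.4430,-.2700,.1223,183.6)
def bx(u0,u1,v0,v1):
    m=np.zeros((420,560),bool);m[v0:v1,u0:u1]=1;return m
p,d=capture("wrist");c=calibration("wrist");p2,_=capture("side")
cs=calibration("side");hsv=cv2.cvtColor(p2,cv2.COLOR_BGR2HSV);H,S,V=[hsv[...,i].astype(int) for i in range(3)]
k=blobs(bx(190,250,150,212)&(S<165)&(V>150))[0];print("side coaster+glass",circ(cast(cs,cv2.convexHull(k)[:,0],.006)))
m=bx(195,245,160,210)&(S<60)&(V>140)
for k in blobs(m,30):print("glass base side",k.mean(0),cv2.boundingRect(k.reshape(-1,1,2)),circ(cast(cs,k,.009)))
o=np.zeros((560,800,3),np.uint8);o[:,:400]=cv2.resize(p[:400,130:430],(400,560));o[:,400:]=cv2.resize(p2[70:250,180:310],(400,560),interpolation=cv2.INTER_CUBIC);cv2.imwrite("pics/c11.png",o)
```

```text
t 28.85 p [ 0.5084 -0.4     0.2515] th 165.76 zax [ 0.005 -0.006 -1.   ] open 1.0 gf 0.0 j6 -123.8
  turn 2.8303 shift [-0.0571 -0.1339  0.1292]
t 28.85 p [ 0.5084 -0.4     0.2515] th 165.76 zax [ 0.005 -0.006 -1.   ] open 1.0 gf 0.0 j6 -123.8
  turn -0.3113 shift [0.0571 0.1339 0.1292]
side coaster+glass (array([ 0.5048, -0.3987]), np.float64(0.049912148386324996))
glass base side [219.5082 184.6393] (211, 178, 18, 15) (array([ 0.5064, -0.3977]), np.float64(0.015779090721161005))
```

View pics/c11.png

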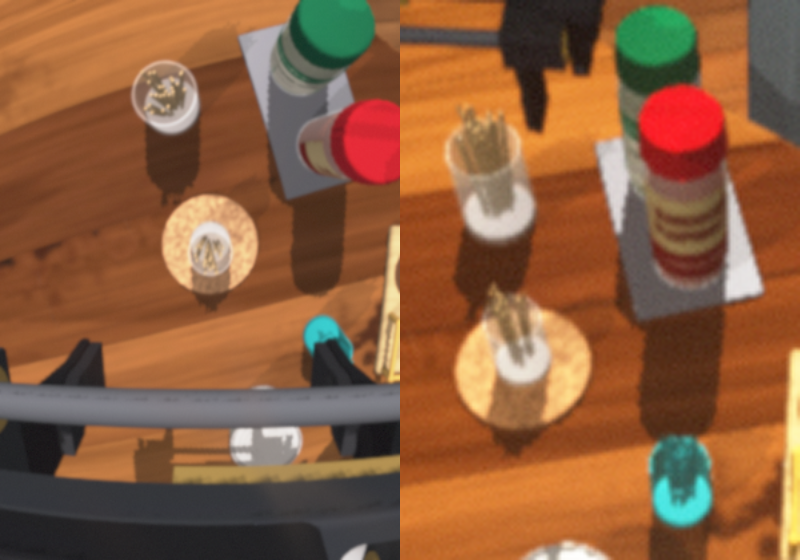

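The glass stands upright in the middle of the coaster, in the wrist view at (210,248) and the side view at (522,360). Both jars are still on the mat, so I'm going back for the red one.

send_rows --pt "0 0 0 0 0.118" --pt "0 0 0 0 0.118" --pt "0 0 0 0 0.118" --pt "0 0 0 0 0.118" --pt "0 0 0 0 0.118" --pt "0 0 0 0 0.118" --pt "0 0 0 0 0.118" --pt "0 0 0 0 0.118" --pt "0 0 0 0 0.118" --pt "0 0 0 0 0.118" --pt "0 0 0 0 0.118" --pt "0 0 0 0 0.118"

```text
time_s: 29.95
position: [0.5062, -0.3977, 0.2446]
tcp_rot: [[0.1, 0.995, -0.004], [0.995, -0.1, 0.004], [0.004, -0.004, -1.0]]
force: [0.3, -0.1, 0.2]
opening: 0.999
grasp_force: 0.0
```

send_rows --pt "0 0 0 0 0.118" --pt "0 0 0 0 0.118" --pt "0 0 0 0 0.118" --pt "0 0 0 0 0.118" --pt "0 0 0 0 0.118" --pt "0 0 0 0 0.118" --pt "0 0 0 0 0.118" --pt "0 0 0 0 0.118" --pt "0 0 0 0 0.118" --pt "0 0 0 0 0.118" --pt "0 0 0 0 0.118" --pt "0 0 0 0 0.118" --pt "0 0 0 0 0"

```text
time_s: 31.03
position: [0.5063, -0.3978, 0.2448]
tcp_rot: [[0.998, 0.059, -0.003], [0.059, -0.998, 0.004], [-0.003, -0.004, -1.0]]
force: [-0.2, -0.1, 1.3]
opening: 1.002
grasp_force: 0.0
```

send_rows --pt "0 -0.0095 -0.0223 0 0" --pt "0 -0.0095 -0.0223 0 0" --pt "0 -0.0095 -0.0223 0 0" --pt "0 -0.0095 -0.0223 0 0" --pt "0 -0.0095 -0.0223 0 0" --pt "0 -0.0095 -0.0223 0 0" --pt "0 0 0 0 0" --pt "0 0 0 0 0" --pt "0 0 0 0 0"

```text
time_s: 31.78
position: [0.4425, -0.2692, 0.2469]
tcp_rot: [[0.998, 0.063, -0.0], [0.063, -0.998, -0.0], [-0.0, 0.0, -1.0]]
force: [0.8, 0.2, 0.4]
opening: 1.0
grasp_force: 0.0
```

Run:
```python
from h import *
np.set_printoptions(precision=4,suppress=True)
go(.4428,-.2700,.1223,3.5)
p,d=capture("wrist");c=calibration("wrist")
hsv=cv2.cvtColor(p,cv2.COLOR_BGR2HSV);H,S,V=[hsv[...,i].astype(int) for i in range(3)]
for k in blobs(((H<5)|(H>174))&(S>190)&(V>110),600):
    print(k.mean(0),circ(fcast(c,cv2.convexHull(k)[:,0],.163)))
```

```text
t 31.78 p [ 0.4425 -0.2692  0.2469] th 3.59 zax [-0. -0. -1.] open 1.0 gf 0.0 j6 42.7
  turn 0.0016 shift [0.0003 0.0008 0.1246]
[285.1429 204.3132] (array([ 0.4448, -0.2683]), np.float64(0.02658530642625798))
```

send_rows --pt "0 0 0.001 0.02 0" --pt "0 0 0 0.022 0" --pt "0 0 0 0.022 0" --pt "0 0 0 0.022 0" --pt "0 0 0 0.016 0" --pt "0 0 0 0.013 0" --pt "0 0 0 0.0095 0" --pt "0 0 0 0 0" --pt "0 0 0 0 0" --pt "255 0 0 0 0" --pt "255 0 0 0 0" --pt "255 0 0 0 0" --pt "255 0 0 0 0" --pt "255 0 0 0 0" --pt "255 0 0 0 0" --pt "255 0 0 0 0" --pt "255 0 0 0 0" --pt "255 0 0 0 0"

```text
time_s: 33.33
position: [0.4424, -0.2698, 0.1232]
tcp_rot: [[0.998, 0.061, 0.0], [0.061, -0.998, -0.0], [0.0, 0.0, -1.0]]
force: [0.7, -0.5, 4.0]
opening: 0.629
grasp_force: 30.0
```

send_rows --pt "255 0 0 -0.01 0" --pt "255 0 0 -0.015 0" --pt "255 0 0 -0.015 0" --pt "255 0 0 -0.01 0" --pt "255 0 0 0 -0.115" --pt "255 0 0 0 -0.115" --pt "255 0 0 0 -0.115" --pt "255 0 0 0 -0.115" --pt "255 0 0 0 -0.115" --pt "255 0 0 0 -0.115" --pt "255 0 0 0 -0.115" --pt "255 0 0 0 -0.115" --pt "255 0 0 0 -0.115" --pt "255 0 0 0 -0.115" --pt "255 0 0 0 -0.115" --pt "255 0 0 0 0"

```text
time_s: 34.67
position: [0.4421, -0.2696, 0.173]
tcp_rot: [[0.241, 0.971, -0.0], [0.971, -0.241, 0.0], [0.0, -0.0, -1.0]]
force: [1.1, -0.5, -1.3]
opening: 0.63
grasp_force: 29.8
```

Run:
```python
from h import *
go(.6109,-.0953,.1286,76)
```

```text
t 34.67 p [ 0.4421 -0.2696  0.173 ] th 76.08 zax [-0.  0. -1.] open 0.63 gf 29.8 j6 -29.8
  turn 0.0015 shift [0.21   0.1216 0.0444]
```

send_rows --pt "255 0.0105 0.0061 0 0" --pt "255 0.021 0.0121 0 0" --pt "255 0.021 0.0121 0 0" --pt "255 0.021 0.0121 0 0" --pt "255 0.021 0.0121 0 0" --pt "255 0.021 0.0121 0 0" --pt "255 0.021 0.0121 0 0" --pt "255 0.021 0.0121 0 0" --pt "255 0.021 0.0121 0 0" --pt "255 0.021 0.0122 0 0" --pt "255 0.0105 0.0061 0 0" --pt "255 0 0 0 0" --pt "255 0 0 0 0" --pt "255 0 0 0 0"

```text
time_s: 35.83
position: [0.6097, -0.0958, 0.1726]
tcp_rot: [[0.243, 0.97, -0.002], [0.97, -0.243, -0.0], [-0.001, -0.002, -1.0]]
force: [-0.2, -0.4, -1.0]
opening: 0.632
grasp_force: 29.8
```

Run:
```python
from h import *
go(.6109,-.0953,.1310,76)
```

```text
t 35.83 p [ 0.6097 -0.0958  0.1726] th 75.92 zax [-0.002 -0.    -1.   ] open 0.632 gf 29.8 j6 -5.2
  turn -0.0014 shift [0.0008 0.0011 0.0416]
```

send_rows --pt "255 0.0005 0.0005 0.01 0" --pt "255 0 0 0.01 0" --pt "255 0 0 0.009 0" --pt "255 0 0 0.006 0" --pt "255 0 0 0.004 0" --pt "255 0 0 0.002 0" --pt "255 0 0 0 0" --pt "255 0 0 0 0" --pt "255 0 0 0 0"

```text
time_s: 36.58
position: [0.6117, -0.0951, 0.132]
tcp_rot: [[0.242, 0.97, 0.001], [0.97, -0.242, -0.0], [0.0, 0.001, -1.0]]
force: [-0.9, 0.0, -1.1]
opening: 0.626
grasp_force: 29.8
```

Run:
```python
from h import *
go(.6109,-.0953,.1305,76);print(read_state()["force"])
```

```text
t 36.58 p [ 0.6117 -0.0951  0.132 ] th 75.98 zax [ 0.001 -0.    -1.   ] open 0.626 gf 29.8 j6 -5.1
  turn -0.0004 shift [-0.0004 -0.0007  0.0015]
[-0.91872622  0.03962567 -1.14505956]
```

send_rows --pt "255 0 0 0.0015 0" --pt "255 0 0 0 0" --pt "255 0 0 0 0"

```text
time_s: 36.83
position: [0.6119, -0.0952, 0.1312]
tcp_rot: [[0.242, 0.97, 0.001], [0.97, -0.242, -0.001], [-0.0, 0.002, -1.0]]
force: [-1.2, 0.0, 4.1]
opening: 0.63
grasp_force: 30.0
```

send_rows --pt "0 0 0 0 0" --pt "0 0 0 0 0" --pt "0 0 0 0 0" --pt "0 0 0 0 0" --pt "0 0 0 0 0" --pt "0 0 0 0 0" --pt "0 0 0 -0.01 0" --pt "0 0 0 -0.02 0" --pt "0 0 0 -0.03 0" --pt "0 0 0 -0.03 0" --pt "0 0 0 -0.03 0" --pt "0 0 0 0 0" --pt "0 0 0 0 0"

```text
time_s: 37.92
position: [0.6128, -0.0955, 0.2535]
tcp_rot: [[0.242, 0.97, 0.006], [0.97, -0.242, -0.002], [-0.001, 0.006, -1.0]]
force: [0.1, 0.8, -1.6]
opening: 1.0
grasp_force: 0.0
```

Run:
```python
from h import *
go(.3593,-.2740,.1062,76)
```

```text
t 37.92 p [ 0.6128 -0.0955  0.2535] th 75.98 zax [ 0.006 -0.002 -1.   ] open 1.0 gf 0.0 j6 -5.1
  turn -0.0003 shift [-0.2346 -0.2028  0.1473]
```

send_rows --pt "0 -0.0235 -0.0203 0 0" --pt "0 -0.0235 -0.0203 0 0" --pt "0 -0.0235 -0.0203 0 0" --pt "0 -0.0235 -0.0203 0 0" --pt "0 -0.0235 -0.0203 0 0" --pt "0 -0.0235 -0.0203 0 0" --pt "0 -0.0235 -0.0203 0 0" --pt "0 -0.0235 -0.0203 0 0" --pt "0 -0.0235 -0.0203 0 0" --pt "0 -0.0235 -0.0203 0 0" --pt "0 0 0 0 0"

```text
time_s: 38.83
position: [0.3533, -0.2753, 0.2493]
tcp_rot: [[0.247, 0.969, -0.004], [0.969, -0.247, 0.001], [0.0, -0.004, -1.0]]
force: [-0.0, 0.9, 0.1]
opening: 0.994
grasp_force: 0.0
```

send_rows --pt "0 0 0 0 0.115" --pt "0 0 0 0 0.115" --pt "0 0 0 0 0.115" --pt "0 0 0 0 0.115" --pt "0 0 0 0 0.115" --pt "0 0 0 0 0.115" --pt "0 0 0 0 0.115" --pt "0 0 0 0 0.115" --pt "0 0 0 0 0.115" --pt "0 0 0 0 0.115" --pt "0 0 0 0 0.115" --pt "0 0 0 0 0" --pt "0 0 0 0 0"

```text
time_s: 39.92
position: [0.3574, -0.273, 0.2497]
tcp_rot: [[0.998, 0.064, -0.001], [0.064, -0.998, 0.002], [-0.001, -0.002, -1.0]]
force: [0.5, 0.9, -0.3]
opening: 1.0
grasp_force: 0.0
```

Run:
```python
from h import *
np.set_printoptions(precision=4,suppress=True)
go(.3593,-.2740,.1062,3.5)
p,d=capture("wrist");c=calibration("wrist")
hsv=cv2.cvtColor(p,cv2.COLOR_BGR2HSV);H,S,V=[hsv[...,i].astype(int) for i in range(3)]
for k in blobs((H>60)&(H<85)&(S>150)&(V>60),600):
    print(k.mean(0),circ(fcast(c,cv2.convexHull(k)[:,0],.149)))
```

```text
t 39.92 p [ 0.3574 -0.273   0.2497] th 3.69 zax [-0.001  0.002 -1.   ] open 1.0 gf 0.0 j6 34.6
  turn 0.0032 shift [0.0018 0.0011 0.1435]
[285.9942 199.3931] (array([ 0.3602, -0.2725]), np.float64(0.027003553103524165))
```

send_rows --pt "0 0.0015 0.001 0.022 0" --pt "0 0 0 0.025 0" --pt "0 0 0 0.025 0" --pt "0 0 0 0.025 0" --pt "0 0 0 0.02 0" --pt "0 0 0 0.016 0" --pt "0 0 0 0.01 0" --pt "0 0 0 0 0" --pt "0 0 0 0 0" --pt "255 0 0 0 0" --pt "255 0 0 0 0" --pt "255 0 0 0 0" --pt "255 0 0 0 0" --pt "255 0 0 0 0" --pt "255 0 0 0 0" --pt "255 0 0 0 0" --pt "255 0 0 0 0" --pt "255 0 0 0 0"

```text
time_s: 41.47
position: [0.3592, -0.2748, 0.1077]
tcp_rot: [[0.998, 0.061, 0.001], [0.061, -0.998, -0.0], [0.0, 0.0, -1.0]]
force: [0.3, 0.7, 4.1]
opening: 0.644
grasp_force: 30.0
```

send_rows --pt "255 0 0 -0.01 0" --pt "255 0 0 -0.015 0" --pt "255 0 0 -0.015 0" --pt "255 0 0 -0.01 0" --pt "255 0 0 0 -0.115" --pt "255 0 0 0 -0.115" --pt "255 0 0 0 -0.115" --pt "255 0 0 0 -0.115" --pt "255 0 0 0 -0.115" --pt "255 0 0 0 -0.115" --pt "255 0 0 0 -0.115" --pt "255 0 0 0 -0.115" --pt "255 0 0 0 -0.115" --pt "255 0 0 0 -0.115" --pt "255 0 0 0 -0.115" --pt "255 0 0 0 0"

```text
time_s: 42.8
position: [0.3584, -0.2742, 0.1566]
tcp_rot: [[0.24, 0.971, -0.001], [0.971, -0.24, 0.001], [0.001, -0.002, -1.0]]
force: [0.4, -0.1, -2.4]
opening: 0.647
grasp_force: 29.9
```

Run:
```python
from h import *
go(.5862,-.1860,.1150,76)
```

```text
t 42.8 p [ 0.3584 -0.2742  0.1566] th 76.09 zax [-0.001  0.001 -1.   ] open 0.647 gf 29.9 j6 -37.7
  turn 0.0016 shift [0.1407 0.1997 0.0416]
```

send_rows --pt "255 0.007 0.01 0 0" --pt "255 0.0141 0.02 0 0" --pt "255 0.0141 0.02 0 0" --pt "255 0.0141 0.02 0 0" --pt "255 0.0141 0.02 0 0" --pt "255 0.0141 0.02 0 0" --pt "255 0.0141 0.02 0 0" --pt "255 0.0141 0.02 0 0" --pt "255 0.0141 0.02 0 0" --pt "255 0.0141 0.02 0 0" --pt "255 0.007 0.01 0 0" --pt "255 0 0 0 0" --pt "255 0 0 0 0" --pt "255 0 0 0 0"

```text
time_s: 43.97
position: [0.5853, -0.1865, 0.1566]
tcp_rot: [[0.243, 0.97, -0.003], [0.97, -0.243, 0.001], [0.0, -0.003, -1.0]]
force: [-0.4, -0.8, -2.6]
opening: 0.649
grasp_force: 29.9
```

Run:
```python
from h import *
go(.5862,-.1860,.1150,76)
```

```text
t 43.97 p [ 0.5853 -0.1865  0.1566] th 75.91 zax [-0.003  0.001 -1.   ] open 0.649 gf 29.9 j6 -13.9
  turn -0.0015 shift [0.0007 0.0007 0.0416]
```

send_rows --pt "255 0.0005 0.0005 0.01 0" --pt "255 0 0 0.01 0" --pt "255 0 0 0.009 0" --pt "255 0 0 0.006 0" --pt "255 0 0 0.004 0" --pt "255 0 0 0.002 0" --pt "255 0 0 0 0" --pt "255 0 0 0 0" --pt "255 0 0 0 0"

```text
time_s: 44.72
position: [0.5882, -0.1863, 0.1165]
tcp_rot: [[0.242, 0.97, 0.001], [0.97, -0.242, -0.0], [-0.0, 0.001, -1.0]]
force: [-0.3, 0.5, -1.1]
opening: 0.648
grasp_force: 29.9
```

send_rows --pt "255 0 -0.001 0.0012 0" --pt "255 0 0 0 0" --pt "255 0 0 0 0"

```text
time_s: 44.97
position: [0.5876, -0.1863, 0.1158]
tcp_rot: [[0.242, 0.97, 0.002], [0.97, -0.242, -0.001], [-0.001, 0.002, -1.0]]
force: [0.7, -1.0, -0.7]
opening: 0.65
grasp_force: 29.9
```

send_rows --pt "0 0 0 0 0" --pt "0 0 0 0 0" --pt "0 0 0 0 0" --pt "0 0 0 0 0" --pt "0 0 0 0 0" --pt "0 0 0 0 0" --pt "0 0 0 -0.01 0" --pt "0 0 0 -0.02 0" --pt "0 0 0 -0.03 0" --pt "0 0 0 -0.03 0" --pt "0 0 0 -0.03 0" --pt "0 0 0 0 0" --pt "0 0 0 0 0" --pt "0 0 0 0 0"

```text
time_s: 46.13
position: [0.5864, -0.1856, 0.2353]
tcp_rot: [[0.242, 0.97, -0.0], [0.97, -0.242, 0.0], [0.0, -0.0, -1.0]]
force: [-0.8, -0.2, -0.6]
opening: 1.0
grasp_force: 0.0
```

Run:
```python
from h import *
np.set_printoptions(precision=4,suppress=True)
go(.5862,-.1860,.1150,76)
p,d=capture("side");c=calibration("side");W=cloud(c,d);z=W[...,2]
for n,b,zt in(("red",(355,405,145,220),.171),("green",(305,350,145,220),.157)):
    m=np.zeros((420,560),bool);m[b[2]:b[3],b[0]:b[1]]=1;m&=(abs(z-zt)<.012)&(d>0);k=blobs(m,20)
    if k:print(n,m.sum(),np.median(z[m]),circ(cast(c,k[0],np.median(z[m]))))
cv2.imwrite("pics/side12.png",p)
```

```text
t 46.13 p [ 0.5864 -0.1856  0.2353] th 75.98 zax [-0.  0. -1.] open 1.0 gf 0.0 j6 -13.9
  turn -0.0004 shift [-0.0004 -0.0001  0.1203]
red 702 0.16877252969827916 (array([ 0.6149, -0.0957]), np.float64(0.027796642186163303))
green 651 0.1546092276369344 (array([ 0.5914, -0.1881]), np.float64(0.027163820764753887))
```

View pics/side12.png

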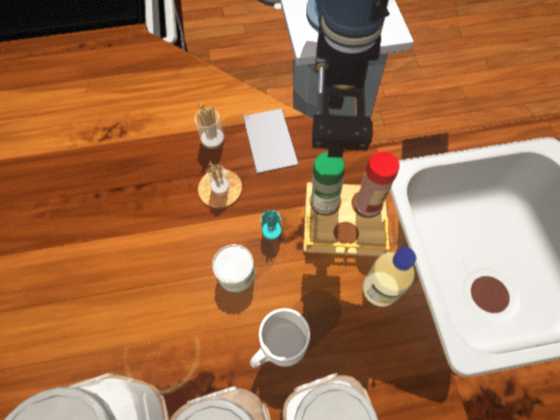

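The jars are back on the stand, within about 3 mm of where they started: red (0.615,-0.096), green (0.591,-0.188). The glass is on the coaster at (219,185), and the gripper is clear.

```bash
python3 -c "
from rig import *
print(hand_in())"
```

```text
the job is handed in; nothing more can be done
None
```

The job is handed in: the glass stands in the middle of the coaster, both jars are back on the stand within about 3 mm of where they started, and the tin and bottle were left alone (46 s used; hand-in returned no verdict).

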